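# Hold the rocker balance on the green flag for a reading, then park it

## Robot

A 7-joint arm with a two-finger parallel gripper is mounted at the origin on the work surface. World frame = base frame: x ahead of the robot, y to its left, z up, the work surface at z = 0. Lengths are in m, angles in rad, forces in N, time in s.
With the tool pointing down it reaches from about 0.425 to 0.875 m from the base axis. Payload 8.4 kg.
Tool frame: the origin (TCP) lies midway between the tips of the shut fingers; the grasp point (between the pads) lies 19 mm behind it; z points along the fingers, y is the line along which they close (so a half turn about z gives the same grasp; the last joint's range is limited). The gripper opens to 87 mm and grips with 3 to 60 N. Pads are 19 mm wide; open, the fingers measure 117 mm over their backs; the gripper's body (75 mm by 190 mm) begins 51 mm behind the grasp point.
Start: joints at [-1.417, 0.333, 0.04, 1.465, -0.013, 1.343, -0.059], TCP at [0.163, 0.629, 0.223] pointing down, gripper open.
Joint ranges: [-2.58, 2.58], [-0.38, 2.09], [-1.3, 1.39], [0.25, 2.4], [-1.5, 4.64], [0.08, 2.09], [-2.65, 2.65]. Speed limits (rad/s): [2.22, 2.22, 2.79, 2.79, 3.14, 3.14, 3.14].

## Interface

Orientations are given as a rotation vector (axis times angle).
In Python, from cell import * gives the robot as it stands. The module is installed in compiled form; this text tells all that it offers.
- The arm moves only by the tool jog_arm, never from a script. Its argument "commands" is a list of rows, each a list of 7 numbers: the shift along the world's x, y, z as a fraction of full scale, then the turn, a rotation vector about the world's x, y, z as a fraction of full scale, then the opening, from 0 (shut) to 1 (fully open). In form: [[x, y, z, wx, wy, wz, gripper], ...]. A call has 1 to 10 rows; each row shifts and turns the commanded pose from where the row before left it; what a row does not reach is not made up. Full scale, the value 1, is 20 mm for a shift and pi/2 rad for a turn. A row lasts 1/12 s, in which the tool goes at most 41.7 mm and 7.16 degrees, less where a joint would pass 70% of its speed; a pose out of reach is approached as far as the arm can. A call with a number of a shift or a turn outside -1 to 1 is refused whole. A call with a gripper value outside its range is refused whole. The fingers move at their own pace and stop on an object; "squeeze" is the grip in N (left out, the last holds). Time passes only in rows, so rows that do not move let the fingers close. It gives the time, the measured TCP pose, the force, the opening and the grip force at its end, in the units of the state.
- state(): the state, without advancing time (a new reading comes with each control period).
- camera(name): name is "side" or "top" or "wrist"; returns a dict with "img" (420x560x3 uint8, blue, green, red), "fx", "fy", "cx", "cy" (pixels), "position" and "orientation" of the camera in the world; the wrist camera has in their place "tool_from_camera" (4x4, takes a point from camera to tool coordinates, whose origin is the TCP and whose axes are the flange's). Camera axes: x right, y down, z forward; pixel columns grow to the right and rows downward; lengths in m; the calibration is good to about 2 mm. A picture is of the moment at which its call begins: read the wrist's pose just before it. There is no depth.
- job_done(): hands the job in; it is judged then, once.
The state is a dict: "t": time; "qpos": joint angles; "dq": joint speeds; "effort": joint torques, N m; "tcp_pos": TCP position; "eef_rot": TCP orientation; "wrist_force": force on the tool from outside, world axes, zero at the start; "ft_torque": the same for the moment, N m; "grip_width": finger opening in m; "grip_force": force on a finger pad.
Only numpy, scipy, OpenCV 4.12 (cv2) and the standard library are available. Lean on these libraries where they do the work, as an engineer would, in place of code of your own. Each camera call takes 0.05 s, during which the arm holds its last target. There are 200 camera calls.

## Task

Take the rocker balance's trim lever by its black bar handle, bring the orange pointer in front of the green flag and keep it there for at least seven seconds, steering all the time because the top-heavy beam tips away by itself. Then lower the beam gently under control, never letting it swing or drop fast, onto the side where it rested at the start, and let go of the lever. Move the beam only by the lever, and leave everything else on the bench where it is.

Things in the scene. Friction and masses are not known exactly. Their poses are not given: they have to be found in the camera images.
- stand: Rocker balance, fixed; place and yaw vary. Grey foot 200 x 300 x 20 mm, origin under its centre; z up, x away from the robot along the axle, y left along the level beam. The horizontal axle runs through the origin's vertical, 130 mm above the bench. White sector plate above the axle at x = +36 mm, top about 335 mm above the bench.
- axle (a joint): Beam angle about the axle, rad: 0 = level; positive = left (+y) pan down, pointer leaning left. Stops at -0.26 and +0.26; starts at rest at -0.26, right pan down. Loaded beam: inertia 0.0243 kg m2, gravity tips it away from level by 0.179 N m per rad (nominal; weights x 0.8: 0.0212, 0.149; x 1.25: 0.0283, 0.216); damping 0.004 N m s/rad.
- beam: Blue beam 350 mm long along y with a steel pan of 90 mm diameter 160 mm out on either side, orange pointer rising from its middle. Origin on the axle, turning with the beam. Must not be touched by the robot, nor the load on its pans. Turning at over 0.5 rad/s is too fast.
- weights: Two steel knob weights, one fixed on each pan, 37 mm in diameter, together nominally 600 g (hidden, 0.8 to 1.25 times). Origin on the axle. Beside each stands a small amber sample cup, nominally 60 g; the cups differ by chance, which adds a constant unknown torque on the beam of up to 0.03 N m either way.
- pointer_tip (a point): Orange ball (18 mm) at the tip of the pointer, 190 mm from the axle, 54 mm beyond the stand's origin in its x. It moves along an arc left and right with the beam (19 mm per 0.1 rad).
- flag_mark (a point): Point on the green flag, the target mark (32 mm wide, 34 mm high, folded over the plate on top), before the sector plate, 190 mm from the axle, x = +42 mm; set at random within 0.1 rad left or right of upright, then stays. The beam angle wanted is the flag's angle. On the flag: pointer tip within 16 mm of its middle line, left or right.
- lever (a joint): Angle of the trim lever relative to the beam, rad, positive to the left (+y); lever angle from vertical = axle + lever. It turns on the same axle and drives the beam only through a soft torsion spring, 0.12 N m/rad, damping 0.010 N m s/rad; released it springs back to about 0. Stops at -1 and +1. For any fixed lever position the beam falls to one side.
- handle (a point): Middle of the black bar handle at the top of the lever: round bar 18 mm in diameter, 70 mm long, parallel to the stand's x, 120 mm from the axle, centre 90 mm before the stand's origin (negative x). Grip it from above with the fingers closing along the stand's y; it may turn between the fingers while it is led along its arc.
- jar_a: Small glass jar with white cap, 52 mm diameter, 60 mm high, bystander; origin at its foot.
- jar_b: Small glass jar with yellow cap, 52 mm diameter, 60 mm high, bystander; origin at its foot.
- brass_weight: Brass knob weight, 40 mm diameter, 62 mm high, bystander; origin at its foot.
- brush: Dusting brush lying on the bench, bystander.
- scale: White electronic balance 300 x 200 x 68 mm, fixed at the left, bystander; origin under its centre.

How it is judged:
On the way:
1. the pointer is kept in front of the green flag (tip within 16 mm of its middle, left or right) for six seconds without a break (y of pointer_tip in the frame of flag_mark between -0.016 and 0.016 m), for 6 s.
At the end, for the whole second after the job is handed in: After the pointer was kept on the flag, the beam rests on its first side (axle below -0.24 rad), at rest, with the lever released and back within 0.15 rad of the beam (value of joint axle below -0.24 rad and velocity of joint axle between -0.1 and 0.1 rad/s and velocity of joint lever between -0.2 and 0.2 rad/s and value of joint lever between -0.15 and 0.15 rad); the robot touches nothing.
It fails at once if the beam swings or drops faster than 0.5 rad/s (velocity of joint axle above 0.5 rad/s or velocity of joint axle below -0.5 rad/s).
It fails at once if the robot touches the beam or its load (contact force between the arm and beam above 0.3 N).
It fails at once if the fingers touch the beam or its load (contact force between the fingers and beam above 0.3 N).
It fails at once if a bystander is moved (distance of any of jar_a, jar_b, brass_weight from where it was at the start of the episode above 0.015 m or distance of brush from where it was at the start of the episode above 0.02 m).
It also fails if it takes over 72 s, if anything falls off the work surface, if the arm or the gripper's body presses on something with over 40 N, if the wrist force passes 120 N, or if a joint passes its speed limit or range.

## Working session

There is one attempt and no reset: what is moved stays moved. The work goes in short steps, Python scripts to look and compute and a tool call to move; the robot and the scene stay as the last step left them, time stands still between calls to the robot, and variables do not carry over. Pictures are saved under pics/ and viewed, at most 10 in all, crops included, and the job is handed in when it is done.

Besides the shell and the picture viewer there is one more tool, called after "Emit:" by a JSON object that holds its "api" and its "payload", one argument or row to a line. jog_arm: Moves the arm, as the interface text tells. Its arguments: {"type":"object","properties":{"commands":{"type":"array"},"squeeze":{"type":"number"}},"required":["commands"]}

```bash
mkdir -p pics; python3 - <<'E'
from cell import *
import cv2
print(state())
for n in("side","top"):
    c=camera(n);cv2.imwrite(f"pics/{n}0.png",c["img"]);print({k:v for k,v in c.items() if k!="img"})
E
```

```text
{'t': 0.0, 'qpos': array([-1.41721735,  0.33390576,  0.0399159 ,  1.46625798, -0.0133876 ,
        1.34327904, -0.05850618]), 'dq': array([ 0.00129894, -0.00037038, -0.00151267,  0.00017308, -0.00012409,
        0.00148346,  0.00076108]), 'effort': array([ 2.73924607e-04, -6.56370735e+01,  1.33512966e+00, -4.03795373e+01,
       -5.98621485e-02,  4.48471110e-02,  1.45001468e-04]), 'tcp_pos': array([0.16250581, 0.62888823, 0.22166968]), 'eef_rot': array([-3.96093297e-01, -3.11645472e+00,  2.48598677e-03]), 'wrist_force': array([-0.38013687,  0.14375082, -0.49479704]), 'ft_torque': array([-0.00598595,  0.03858864,  0.01479501]), 'grip_force': 0.0, 'grip_width': 0.08703703611255212}
{'fx': 383.3404498266706, 'fy': 383.3404498266706, 'cx': 284.88109646211444, 'cy': 205.07501108666818, 'position': array([ 0.15291554, -1.00239102,  1.11306752]), 'orientation': array([-2.23297836,  0.4010799 , -0.19965446])}
{'fx': 393.257057054493, 'fy': 393.257057054493, 'cx': 276.43136666814206, 'cy': 210.6249068131241, 'position': array([0.325842  , 0.02140455, 1.44156412]), 'orientation': array([-2.17815415,  2.13059   , -0.18527567])}
```

View pics/side0.png

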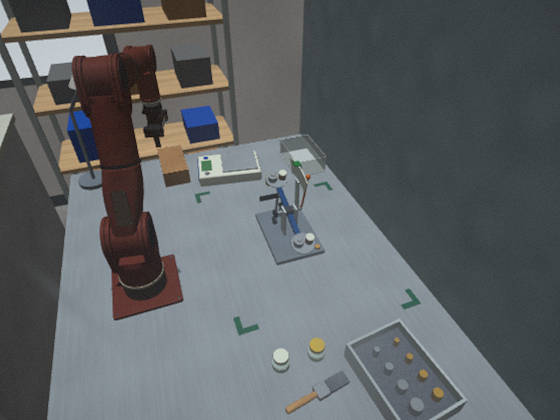

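View pics/top0.png

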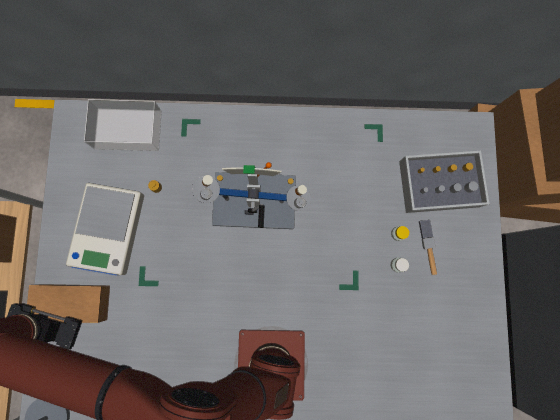

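The top view shows the stand with its foot spanning about (212–297, 172–229), the black bar at (262,215), the ball at (268,165) and the flag at (249,169). The bystanders are well off to the right. I'll zoom in on the stand in both views.

```bash
python3 - <<'E'
import cv2,numpy as np
a=cv2.imread("pics/top0.png")[150:240,190:310];b=cv2.imread("pics/side0.png")[140:270,240:340]
a=cv2.resize(a,None,fx=5,fy=5,interpolation=2)
b=cv2.resize(b,None,fx=4.6,fy=4.6,interpolation=2)
cv2.imwrite("pics/a.png",a);cv2.imwrite("pics/b.png",b)
E
```

```text
(no output)
```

View pics/a.png

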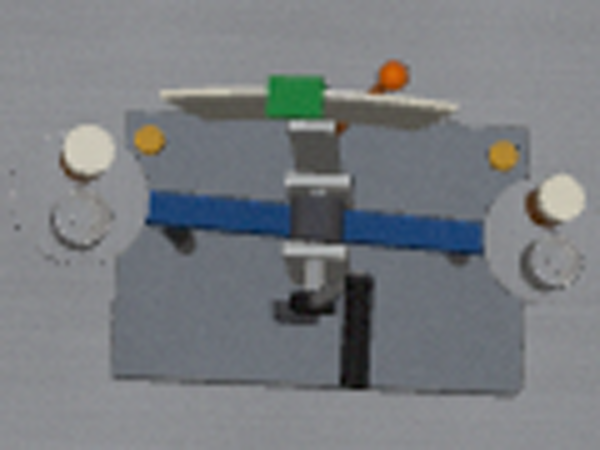

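View pics/b.png

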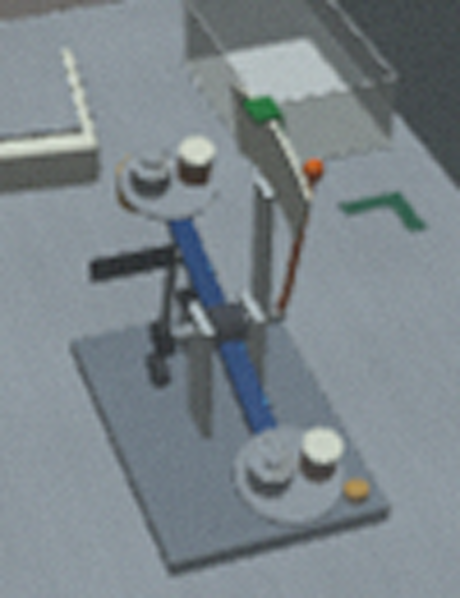

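```bash
cat > h.py <<'E'
import numpy as np, cv2
from scipy.spatial.transform import Rotation as R
from scipy.optimize import least_squares
CAM={"side":dict(f=383.34045,c=(284.8811,205.0750),p=np.array([0.15291554,-1.00239102,1.11306752]),R=R.from_rotvec([-2.23297836,0.4010799,-0.19965446])),
"top":dict(f=393.257057,c=(276.431367,210.624907),p=np.array([0.325842,0.02140455,1.44156412]),R=R.from_rotvec([-2.17815415,2.13059,-0.18527567]))}
def proj(n,P):
    c=CAM[n];q=c["R"].inv().apply(np.asarray(P)-c["p"]);return c["f"]*q[...,:2]/q[...,2:]+np.array(c["c"])
def stand(s,P):  # s=x,y,yaw
    return R.from_rotvec([0,0,s[2]]).apply(np.asarray(P))+np.array([s[0],s[1],0])
def arc(x,r,a): return [x,-0+(-r*np.sin(-a)),0.13+r*np.cos(a)]
E
cat > fit.py <<'E'
from h import *
T=lambda U,V:np.array([(U+.5)/5-.5+190,(V+.5)/5-.5+150]); S=lambda U,V:np.array([(U+.5)/4.6-.5+240,(V+.5)/4.6-.5+140])
def model(p):
    s=p[:3];ax,lv,fl=p[3:]
    h=lambda x:arc(x,.12,lv)
    return [("top",[-.1,.15,.02],T(112,378)),("top",[-.1,-.15,.02],T(523,396)),("top",[.1,-.15,.02],T(530,127)),("top",[.1,.15,.02],T(126,110)),
    ("side",[-.1,.15,.02],S(72,344)),("side",[-.1,-.15,.02],S(172,562)),("side",[.1,-.15,.02],S(388,510)),
    ("top",arc(.054,.19,ax),T(394,74)),("side",arc(.054,.19,ax),S(314,168)),
    ("top",h(-.125),T(355,387)),("top",h(-.055),T(358,277)),("side",h(-.125),S(93,270)),("side",h(-.055),S(178,256)),
    ("top",arc(.036,.207,fl),T(297,84)),("side",arc(.036,.207,fl),S(263,105))]
def res(p): return np.concatenate([proj(n,stand(p[:3],P))-m for n,P,m in model(p)])
r=least_squares(res,[.65,.07,0,-.26,-.26,0],loss="soft_l1")
print(r.x.round(4));print(res(r.x).reshape(-1,2).round(1).tolist())
print("handle",stand(r.x[:3],arc(-.09,.12,r.x[4])))
E
python3 fit.py
```

```text
[ 0.5792  0.0729 -0.0171 -0.2533 -0.266   0.0427]
[[-0.3, -0.4], [0.1, -0.7], [0.4, -0.5], [0.2, -0.5], [-0.7, -0.8], [-0.4, 0.8], [0.9, -0.5], [-0.2, 0.1], [-0.3, 0.5], [-0.1, 0.0], [0.3, -0.6], [-0.6, 0.6], [-0.8, -0.3], [-0.6, 1.2], [0.7, 1.5]]
handle [0.48862418 0.04291921 0.24577888]
```

The fit is good, to within about 1 px. The stand is at (0.579, 0.073) with yaw -0.017, the flag angle is about +0.04 rad and the handle is at (0.489, 0.043, 0.246). I'm moving above the handle.

Emit:
{"api": "jog_arm", "payload": {
  "commands": [
    [0.7, -1, 0.5, 0, 0, 0.05, 1],
    [0.7, -1, 0.5, 0, 0, 0.05, 1],
    [0.7, -1, 0.5, 0, 0, 0.05, 1],
    [0.7, -1, 0.5, 0, 0, 0, 1],
    [0.7, -1, 0.5, 0, 0, 0, 1],
    [0.7, -1, 0.5, 0, 0, 0, 1],
    [0.7, -1, 0.5, 0, 0, 0, 1],
    [0.7, -1, 0.5, 0, 0, 0, 1],
    [0.7, -1, 0.5, 0, 0, 0, 1],
    [0.7, -1, 0.5, 0, 0, 0, 1]
  ]
}}

```text
t: 0.93
tcp_pos: [0.3031, 0.428, 0.3227]
eef_rot: [-0.027, -3.141, 0.001]
wrist_force: [1.1, -0.2, 0.2]
grip_width: 0.087
grip_force: 0.0
```

Emit:
{"api": "jog_arm", "payload": {
  "commands": [
    [0.6, -1, 0, 0, 0, 0, 1],
    [0.6, -1, 0, 0, 0, 0, 1],
    [0.6, -1, 0, 0, 0, 0, 1],
    [0.6, -1, 0, 0, 0, 0, 1],
    [0.6, -1, 0, 0, 0, 0, 1],
    [0.6, -1, 0, 0, 0, 0, 1],
    [0.6, -1, 0, 0, 0, 0, 1],
    [0.6, -1, 0, 0, 0, 0, 1],
    [0.6, -1, 0, 0, 0, 0, 1],
    [0.6, -1, 0, 0, 0, 0, 1]
  ]
}}

```text
t: 1.77
tcp_pos: [0.4229, 0.2281, 0.3223]
eef_rot: [-0.027, -3.141, 0.0]
wrist_force: [0.4, -0.3, -0.2]
grip_width: 0.0868
grip_force: 0.0
```

Emit:
{"api": "jog_arm", "payload": {
  "commands": [
    [0.3, -1, 0, 0, 0, 0, 0.6],
    [0.3, -1, 0, 0, 0, 0, 0.6],
    [0.3, -1, 0, 0, 0, 0, 0.6],
    [0.3, -1, 0, 0, 0, 0, 0.6],
    [0.3, -1, 0, 0, 0, 0, 0.6],
    [0.3, -1, 0, 0, 0, 0, 0.6],
    [0.3, -1, 0, 0, 0, 0, 0.6],
    [0.3, -1, 0, 0, 0, 0, 0.6],
    [0.3, -1, 0, 0, 0, 0, 0.6],
    [0, 0, 0, 0, 0, 0, 0.6]
  ]
}}

```text
t: 2.6
tcp_pos: [0.4772, 0.0448, 0.3226]
eef_rot: [0.036, 3.141, -0.001]
wrist_force: [-0.0, -0.2, 0.3]
grip_width: 0.0524
grip_force: 0.0
```

```bash
python3 - <<'E'
from cell import *
import cv2,numpy as np
i=[camera(n)["img"] for n in("top","side","wrist")]
z=[cv2.resize(i[0][140:250,180:320],(400,314),interpolation=2),cv2.resize(i[1][130:270,210:350],(314,314),interpolation=2)]
m=np.hstack(z);w=cv2.resize(i[2],(373,280));m=np.vstack([m,np.hstack([w,np.zeros((280,m.shape[1]-373,3),np.uint8)])])
cv2.imwrite("pics/m1.png",m)
c=camera("wrist");print(c["fx"],c["cx"],c["cy"],c["tool_from_camera"])
E
```

```text
295.31107071920883 277.64860759254304 205.3425452078 [[ 4.51533048e-04 -9.66134566e-01 -2.58038364e-01  7.14711476e-02]
 [ 9.99999859e-01  5.07946952e-04 -1.51962377e-04  6.93872766e-04]
 [ 2.77885906e-04 -2.58038259e-01  9.66134659e-01 -1.62505011e-01]
 [ 0.00000000e+00  0.00000000e+00  0.00000000e+00  1.00000000e+00]]
```

View pics/m1.png

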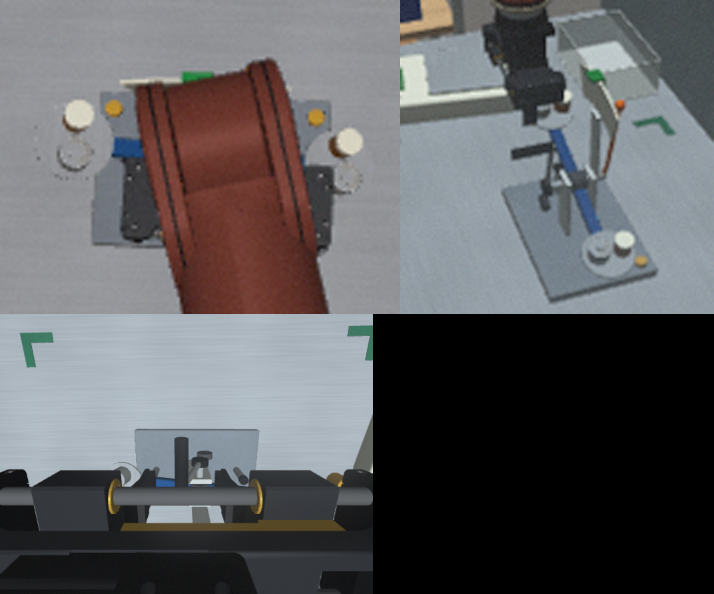

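Top-left panel: the arm hides the ball in the top view. Top-right: the side view shows the ball, the flag and the right pan clearly. The wrist view has the handle centred between the fingers. I'm descending and gripping.

Emit:
{"api": "jog_arm", "payload": {
  "commands": [
    [0.2, -0.1, -0.9, 0, 0, 0, 0.6],
    [0.2, 0, -0.9, 0, 0, 0, 0.6],
    [0.05, 0, -0.9, 0, 0, 0, 0.6],
    [0, 0, -0.9, 0, 0, 0, 0.6],
    [0, 0, -0.6, 0, 0, 0, 0.6],
    [0, 0, -0.6, 0, 0, 0, 0.6],
    [0, 0, 0, 0, 0, 0, 0.6]
  ]
}}

```text
t: 3.38
tcp_pos: [0.4841, 0.0483, 0.2243]
eef_rot: [-0.024, -3.138, 0.002]
wrist_force: [-0.7, 0.0, -0.2]
grip_width: 0.0522
grip_force: 0.0
```

Emit:
{"api": "jog_arm", "payload": {
  "commands": [
    [0, 0, 0, 0, 0, 0, 0.1],
    [0, 0, 0, 0, 0, 0, 0.1],
    [0, 0, 0, 0, 0, 0, 0.1],
    [0, 0, 0, 0, 0, 0, 0.1],
    [0, 0, 0, 0, 0, 0, 0.1],
    [0, 0, 0, 0, 0, 0, 0.1]
  ],
  "squeeze": 8
}}

```text
t: 3.88
tcp_pos: [0.4857, 0.0473, 0.2269]
eef_rot: [0.027, 3.141, 0.0]
wrist_force: [-0.8, -0.6, 0.3]
grip_width: 0.0202
grip_force: 0.0
```

```bash
python3 - <<'E'
from cell import *
from h import *
s=state();print(s["t"],s["tcp_pos"],s["grip_width"],s["grip_force"],s["wrist_force"])
S=[.5792,.0729,-.0171]
for a in(-.26,0,.04,.26):print(a,proj("side",stand(S,arc(.054,.19,a))).round(1))
for i in range(3):
    im=camera("side")["img"];np.save(f"ref{i}.npy",im)
cv2.imwrite("pics/s2.png",cv2.resize(im[130:270,230:350],None,fx=4.2,fy=4.2,interpolation=2))
print(im[168:182,300:316].tolist()[4:12:2])
E
```

```text
3.8833 [0.48573771 0.04733413 0.22688812] 0.020171758261887506 0.017140000127255917 [-0.77884401 -0.59266657  0.31217917]
-0.26 [307.7 176.9]
0 [302.8 168.2]
0.04 [302.  167.1]
0.26 [297.9 162.7]
[[[89, 93, 89], [115, 121, 117], [179, 188, 180], [178, 187, 179], [156, 157, 149], [148, 148, 139], [148, 152, 141], [149, 151, 142], [153, 151, 142], [151, 153, 142], [145, 146, 137], [149, 150, 143], [150, 152, 143], [151, 151, 142], [152, 155, 144], [148, 151, 143]], [[92, 96, 94], [90, 96, 90], [113, 124, 118], [177, 185, 180], [182, 188, 178], [156, 158, 145], [139, 146, 146], [122, 134, 168], [122, 137, 180], [140, 147, 164], [140, 141, 134], [140, 137, 127], [140, 135, 125], [145, 140, 133], [151, 145, 136], [153, 147, 136]], [[91, 97, 93], [93, 94, 91], [86, 90, 89], [118, 123, 118], [178, 187, 177], [137, 147, 154], [43, 81, 153], [44, 100, 188], [42, 100, 189], [25, 78, 162], [125, 124, 143], [165, 160, 147], [168, 162, 151], [165, 158, 147], [167, 162, 150], [163, 156, 145]], [[93, 98, 93], [94, 96, 91], [96, 98, 95], [84, 90, 84], [116, 123, 117], [157, 170, 168], [113, 124, 133], [37, 53, 90], [33, 52, 89], [76, 80, 98], [147, 140, 133], [169, 162, 150], [168, 160, 151], [164, 158, 145], [162, 158, 146], [165, 155, 144]]]
```

View pics/s2.png

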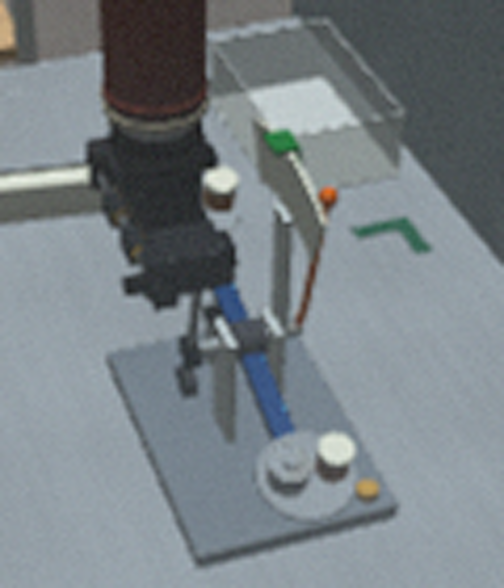

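The gripper is straddling the handle, with the bar roughly between the fingers. The right cup lid at crop (335,450) and the left lid at (220,180) are visible. The ball at (328,197) will probably go behind the plate as it moves left. I'll finish closing the gripper and use the right lid to measure the beam.

Emit:
{"api": "jog_arm", "payload": {
  "commands": [
    [0, 0, 0, 0, 0, 0, 0],
    [0, 0, 0, 0, 0, 0, 0],
    [0, 0, 0, 0, 0, 0, 0],
    [0, 0, 0, 0, 0, 0, 0]
  ],
  "squeeze": 12
}}

```text
t: 4.37
tcp_pos: [0.4857, 0.0472, 0.2267]
eef_rot: [0.027, 3.141, 0.0]
wrist_force: [-1.0, -0.6, 3.6]
grip_width: 0.0176
grip_force: 12.0
```

```bash
cat > vis.py <<'E'
from h import *
S=[.5792,.0729,-.0171]
ST=lambda p:stand(S,p)
# lid of right cup, stand coords at axle=-.26, triangulated from the two first pictures
T=np.array([(560+.5)/5-.5+190,(198+.5)/5-.5+150]); SD=np.array([(322+.5)/4.6-.5+240,(440+.5)/4.6-.5+140])
L0=least_squares(lambda p:np.r_[proj("top",ST(p))-T,proj("side",ST(p))-SD],[.03,-.16,.13]).x
def rot(p,d):  # turn by d about the axle (positive: left down)
    y,z=p[1],p[2]-.13;return np.array([p[0],y*np.cos(d)+z*np.sin(d),.13-y*np.sin(d)+z*np.cos(d)])
GR=np.linspace(-.3,.3,61);TAB=np.array([proj("side",ST(rot(L0,g+.26))) for g in GR])
lo=TAB.min(0).astype(int)-9;hi=TAB.max(0).astype(int)+9
def lid(im,near=None):
    g=im.min(2).astype(float)[lo[1]:hi[1],lo[0]:hi[0]]
    w=np.clip(g-185,0,40);n,lab,st,_=cv2.connectedComponentsWithStats((w>0).astype(np.uint8))
    k=1+np.argmax([w[lab==i].sum() for i in range(1,n)]);w=w*(lab==k)
    yy,xx=np.mgrid[lo[1]:hi[1],lo[0]:hi[0]];return np.array([(w*xx).sum(),(w*yy).sum()])/w.sum(),int((w>0).sum())
OFF=np.zeros(2)
def angle(im):
    c,n=lid(im);d=least_squares(lambda a:np.array([np.interp(a[0],GR,TAB[:,0]),np.interp(a[0],GR,TAB[:,1])])+REF-TAB0-c,[0.0]).x[0]
    return d,n,c
TAB0=proj("side",ST(L0));REF=np.zeros(2)
REF=np.mean([lid(np.load(f"ref{i}.npy"))[0] for i in range(3)],0)
E
python3 - <<'E'
from cell import *
from vis import *
s=state();print(s["t"],s["tcp_pos"],s["grip_width"],s["grip_force"],s["wrist_force"])
print("lid",L0,TAB0,REF,TAB[[0,30,60]].round(1))
for i in range(3):print(angle(np.load(f"ref{i}.npy")))
for i in range(2):print(angle(camera("side")["img"]))
E
```

```text
4.3667 [0.48569266 0.04724963 0.2267389 ] 0.017575777485425593 12.007794880773872 [-0.97520516 -0.63035617  3.63549155]
lid [ 0.02213664 -0.16314094  0.13620905] [309.24932396 235.34871807] [309.71958675 236.26910765] [[309.2 236.7]
 [309.1 225.7]
 [307.4 212.8]]
(np.float64(-0.26004020090936425), 43, array([309.72910053, 236.27089947]))
(np.float64(-0.2596771041625306), 43, array([309.7183847 , 236.25823592]))
(np.float64(-0.2602855400862682), 43, array([309.71127503, 236.27818757]))
(np.float64(-0.25999489985731095), 43, array([309.7416318 , 236.26987448]))
(np.float64(-0.25966190848258436), 43, array([309.68939394, 236.25649351]))
```

The measurement noise is about 0.0004 rad, which is excellent. Next is a particle filter for the observer plus an MPC planner. The planner proposes rows and I write them into the calls.

```bash
cat > ctl.py <<'E'
import sys,json,pickle,os
from cell import *
from vis import *
from scipy.optimize import lsq_linear
DT=1/120;Y0=.0744;rng=np.random.default_rng()
Jw=lambda w:np.interp(w,[.8,1,1.25],[.0212,.0243,.0283]);Kw=lambda w:np.interp(w,[.8,1,1.25],[.149,.179,.216])
def acc(a,v,w,b,ph,dph): return ((Kw(w)-.12)*a+.12*ph+.010*(dph-v)-.004*v+b)/Jw(w)
def step(P,ph,dph):
    a,v,w,b=P;v=v+DT*acc(a,v,w,b,ph,dph)+rng.normal(0,.02*DT**.5,a.shape);a=a+DT*v
    st=(a<-.26)&(v<0);a=np.where(a<-.26,-.26,a);v=np.where(st,0,v);return np.array([a,v,w,b])
phi=lambda y:np.arcsin((y-Y0)/.12)
if os.path.exists("pf.pkl"): P,y,t=pickle.load(open("pf.pkl","rb"))
else:
    N=30000;P=np.array([np.full(N,-.26),np.zeros(N),rng.uniform(.78,1.28,N),rng.uniform(-.04,.04,N)]);y=.0472;t=state()["t"]
def run(P,T,ya,yb):
    n=max(1,round(T/DT))
    for i in range(n): P=step(P,phi(ya+(yb-ya)*(i+.5)/n),(phi(yb)-phi(ya))/T)
    return P
def upd(P,z,s=.002):
    d=(P[0]-z)/s;d2=d*d;W=np.exp(-.5*(d2-d2.min()));W/=W.sum();i=rng.choice(P.shape[1],P.shape[1],p=W);P=P[:,i]
    P[1]+=rng.normal(0,.003,i.size);P[2]=np.clip(P[2]+rng.normal(0,.004,i.size),.78,1.28);P[3]+=rng.normal(0,.0005,i.size);P[0]=np.where(P[0]>-.2595,P[0]+rng.normal(0,.0005,i.size),P[0]);return P,d2.min()
# usage: ctl.py '[dy rows]' target rate nrows npics
rows=json.loads(sys.argv[1]);target=float(sys.argv[2]);rate=float(sys.argv[3]);nr=int(sys.argv[4]);npic=int(sys.argv[5])
for r in rows: P=run(P,1/12,y,y+.02*r);y+=.02*r;t+=1/12
out=[]
for i in range(npic):
    s=state()
    if s["t"]-t>.004: P=run(P,s["t"]-t,y,y)
    t=s["t"];z,n,c=angle(camera("side")["img"]);pr=P[0].mean();P,d=upd(P,z);out.append((round(t,2),round(z,4),n,round(pr,4)))
s=state();P=run(P,s["t"]-t,y,y);t=s["t"]
pickle.dump((P,y,t),open("pf.pkl","wb"))
m,sd=P.mean(1),P.std(1)
print(out,"tcp",s["tcp_pos"][1:].round(4),"ycmd",round(y,4),"phi",round(float(phi(y)),3),"F",s["wrist_force"].round(1));print("a v w b",m.round(4),sd.round(4))
H=36;a0,v0,w,b=m
def sim(u,a,v,b,p):
    A=[]
    for du in u:
        for i in range(10):
            v+=DT*acc(a,v,w,b,p+du*(i+.5)/10,du*12);a+=DT*v
        p+=du;A.append((a,v))
    return np.array(A)
ph=float(phi(y));z=np.zeros(H);base=sim(z,a0,v0,b,ph)
G=np.array([sim(np.eye(H)[j],0,0,0,0) for j in range(H)]) # H,H,2
ref=np.array([a0+np.clip(target-a0,-rate*(i+1)/12,rate*(i+1)/12) for i in range(H)])
D=np.diff(np.eye(H),axis=0)
A=np.vstack([G[:,:,0].T,.25*G[:,:,1].T,.25*np.eye(H),.4*D]);B=np.r_[ref-base[:,0],.25*(np.gradient(ref,1/12)-base[:,1]),z,np.zeros(H-1)]
u=lsq_linear(A,B,bounds=(-.1,.1)).x
ys=Y0+.12*np.sin(ph+np.cumsum(u));zs=.12*np.cos(ph+np.cumsum(u));ys=np.r_[y,ys];zs=np.r_[.12*np.cos(ph),zs]
dy=np.round(np.diff(ys)/.02,2);dz=np.round(np.diff(zs)/.02,2)
print("dy",dy[:nr].tolist(),"dz",dz[:nr].tolist());q=base+np.einsum('jic,j->ic',G,u);print("pred a",q[[nr//2,nr-1,-1],0].round(3),"v",q[[nr//2,nr-1,-1],1].round(3))
E
python3 ctl.py '[]' -0.2 0.1 8 1
```

```text
[(4.47, np.float64(-0.261), 43, np.float64(-0.26))] tcp [0.0472 0.2267] ycmd 0.0472 phi -0.229 F [-1.4 -0.4  4.5]
a v w b [-2.600e-01  1.000e-04  1.029e+00  3.000e-04] [0.     0.0009 0.1437 0.0231]
dy [0.59, 0.6, 0.6, 0.6, 0.59, 0.54, 0.01, -0.4] dz [0.11, 0.05, -0.01, -0.07, -0.13, -0.18, -0.0, 0.14]
pred a [-0.299 -0.271 -0.2  ] v [-0.025  0.2    0.   ]
```

Emit:
{"api": "jog_arm", "payload": {
  "commands": [
    [0, 0.1, 0.02, 0, 0, 0, 0],
    [0, 0.1, 0.02, 0, 0, 0, 0],
    [0, 0.1, 0.02, 0, 0, 0, 0],
    [0, 0.1, 0.02, 0, 0, 0, 0],
    [0, 0.1, 0.02, 0, 0, 0, 0],
    [0, 0.1, 0.02, 0, 0, 0, 0],
    [0, 0.1, 0.01, 0, 0, 0, 0],
    [0, 0.1, 0.01, 0, 0, 0, 0]
  ]
}}

```text
t: 5.18
tcp_pos: [0.4858, 0.0636, 0.2294]
eef_rot: [0.027, 3.141, -0.0]
wrist_force: [3.2, -2.2, 2.8]
grip_width: 0.0176
grip_force: 12.0
```

```bash
python3 ctl.py '[0.1,0.1,0.1,0.1,0.1,0.1,0.1,0.1]' -0.2 0.1 8 2
```

```text
[(5.18, np.float64(-0.2585), 43, np.float64(-0.2567)), (5.23, np.float64(-0.2604), 44, np.float64(-0.2598))] tcp [0.0638 0.2294] ycmd 0.0632 phi -0.093 F [ 4.2 -0.2  1.1]
a v w b [-2.5990e-01  6.0000e-04  1.0389e+00 -5.0000e-03] [0.0005 0.0038 0.1439 0.0202]
dy [0.6, 0.6, 0.59, 0.58, 0.2, -0.18, -0.39, -0.4] dz [0.03, -0.03, -0.09, -0.15, -0.07, 0.06, 0.11, 0.09]
pred a [-0.264 -0.228 -0.2  ] v [0.106 0.135 0.   ]
```

Emit:
{"api": "jog_arm", "payload": {
  "commands": [
    [0, 0.1, 0.01, 0, 0, 0, 0],
    [0, 0.1, 0.01, 0, 0, 0, 0],
    [0, 0.1, 0, 0, 0, 0, 0],
    [0, 0.1, 0, 0, 0, 0, 0],
    [0, 0.1, 0, 0, 0, 0, 0],
    [0, 0.1, 0, 0, 0, 0, 0],
    [0, 0.1, 0, 0, 0, 0, 0],
    [0, 0.1, 0, 0, 0, 0, 0]
  ]
}}

```text
t: 5.95
tcp_pos: [0.4856, 0.0795, 0.2297]
eef_rot: [0.027, 3.141, -0.0]
wrist_force: [5.0, -2.3, 2.1]
grip_width: 0.0173
grip_force: 12.0
```

```bash
python3 ctl.py '[0.1,0.1,0.1,0.1,0.1,0.1,0.1,0.1]' -0.2 0.1 8 2
```

```text
[(5.95, np.float64(-0.2594), 43, np.float64(-0.2525)), (6.0, np.float64(-0.2602), 44, np.float64(-0.2598))] tcp [0.0798 0.2297] ycmd 0.0792 phi 0.04 F [ 4.9 -1.4  1.7]
a v w b [-2.5990e-01  6.0000e-04  1.0416e+00 -1.2800e-02] [0.0005 0.0038 0.1429 0.0159]
dy [0.6, 0.59, 0.54, 0.19, -0.12, -0.3, -0.34, -0.26] dz [-0.05, -0.11, -0.16, -0.07, 0.05, 0.1, 0.09, 0.06]
pred a [-0.245 -0.214 -0.2  ] v [0.131 0.091 0.   ]
```

Emit:
{"api": "jog_arm", "payload": {
  "commands": [
    [0, 0.1, 0, 0, 0, 0, 0],
    [0, 0.1, 0, 0, 0, 0, 0],
    [0, 0.1, -0.01, 0, 0, 0, 0],
    [0, 0.1, -0.01, 0, 0, 0, 0],
    [0, 0.1, -0.01, 0, 0, 0, 0],
    [0, 0.1, -0.01, 0, 0, 0, 0],
    [0, 0.1, -0.02, 0, 0, 0, 0],
    [0, 0.1, -0.02, 0, 0, 0, 0]
  ]
}}

```text
t: 6.72
tcp_pos: [0.4855, 0.0955, 0.2281]
eef_rot: [-0.027, -3.141, 0.0]
wrist_force: [3.4, -1.0, 1.0]
grip_width: 0.0173
grip_force: 12.0
```

```bash
python3 ctl.py '[0.1,0.1,0.1,0.1,0.1,0.1,0.1,0.1]' -0.2 0.1 8 2
```

```text
[(6.72, np.float64(-0.2391), 41, np.float64(-0.2506)), (6.77, np.float64(-0.236), 42, np.float64(-0.2327))] tcp [0.0958 0.228 ] ycmd 0.0952 phi 0.174 F [ 4.3 -1.2  2.4]
a v w b [-0.2277  0.1477  1.0413  0.0055] [0.002  0.0125 0.1463 0.006 ]
dy [-0.5, -0.36, -0.19, -0.05, 0.06, 0.11, 0.12, 0.09] dz [0.07, 0.02, 0.0, -0.0, 0.0, -0.0, -0.0, -0.0]
pred a [-0.195 -0.198 -0.2  ] v [ 0.005 -0.014 -0.   ]
```

```bash
python3 ctl.py '[]' 0.04 0.12 6 0
```

```text
[] tcp [0.0958 0.228 ] ycmd 0.0952 phi 0.174 F [ 4.3 -1.2  2.4]
a v w b [   nan    nan 1.0413 0.0055] [   nan    nan 0.1463 0.006 ]
dy [nan, nan, nan, nan, nan, nan] dz [nan, nan, nan, nan, nan, nan]
pred a [nan nan nan] v [nan nan nan]ctl.py:17: RuntimeWarning: invalid value encountered in scalar divide
  for i in range(n): P=step(P,phi(ya+(yb-ya)*(i+.5)/n),(phi(yb)-phi(ya))/T)
  p *= p_stride
  p_h *= p_stride
  r_h = p_h + r_h * r_stride
  return min_step, np.equal(steps, min_step) * np.sign(s).astype(int)
```

```bash
sed -i 's/^    n=max(1,round(T\/DT))/    if T<.004: return P\n    n=max(1,round(T\/DT))/' ctl.py
python3 -c "
import pickle,numpy as np
P,y,t=pickle.load(open('pf.pkl','rb'));r=np.random.default_rng();P[0]=r.normal(-.2277,.002,P.shape[1]);P[1]=r.normal(.1477,.0125,P.shape[1]);pickle.dump((P,y,t),open('pf.pkl','wb'))"
python3 ctl.py '[]' 0.04 0.12 6 0
```

```text
[] tcp [0.0958 0.228 ] ycmd 0.0952 phi 0.174 F [ 4.3 -1.2  2.4]
a v w b [-0.2277  0.1477  1.0413  0.0055] [0.002  0.0126 0.1463 0.006 ]
dy [-0.35, -0.24, -0.12, -0.03, 0.01, 0.02] dz [0.05, 0.02, 0.01, 0.0, -0.0, -0.0]
pred a [-0.183 -0.165  0.04 ] v [0.114 0.108 0.001]
```

Emit:
{"api": "jog_arm", "payload": {
  "commands": [
    [0, -0.35, 0.05, 0, 0, 0, 0],
    [0, -0.24, 0.02, 0, 0, 0, 0],
    [0, -0.12, 0.01, 0, 0, 0, 0],
    [0, -0.03, 0, 0, 0, 0, 0],
    [0, 0.01, 0, 0, 0, 0, 0],
    [0, 0.02, 0, 0, 0, 0, 0]
  ]
}}

```text
t: 7.32
tcp_pos: [0.4851, 0.0812, 0.2296]
eef_rot: [-0.027, -3.14, -0.0]
wrist_force: [-1.6, -0.2, 1.9]
grip_width: 0.0174
grip_force: 12.0
```

```bash
python3 ctl.py '[-0.35,-0.24,-0.12,-0.03,0.01,0.02]' 0.04 0.12 6 2
```

```text
[(7.32, np.float64(-0.18), 41, np.float64(-0.166)), (7.37, np.float64(-0.1788), 41, np.float64(-0.1772))] tcp [0.0813 0.2296] ycmd 0.081 phi 0.055 F [-3.1  1.3  2. ]
a v w b [-1.762e-01  3.800e-02  8.994e-01 -7.000e-04] [0.0022 0.0189 0.0914 0.0034]
dy [0.34, 0.16, -0.01, -0.11, -0.14, -0.12] dz [-0.03, -0.02, 0.0, 0.01, 0.01, 0.01]
pred a [-0.144 -0.121  0.04 ] v [0.139 0.142 0.   ]
```

Emit:
{"api": "jog_arm", "payload": {
  "commands": [
    [0, 0.34, -0.03, 0, 0, 0, 0],
    [0, 0.16, -0.02, 0, 0, 0, 0],
    [0, -0.01, 0, 0, 0, 0, 0],
    [0, -0.11, 0.01, 0, 0, 0, 0],
    [0, -0.14, 0.01, 0, 0, 0, 0],
    [0, -0.12, 0.01, 0, 0, 0, 0]
  ]
}}

```text
t: 7.92
tcp_pos: [0.4854, 0.0835, 0.2292]
eef_rot: [-0.027, -3.141, -0.001]
wrist_force: [-2.6, 1.0, 1.2]
grip_width: 0.0176
grip_force: 12.0
```

```bash
sed -i 's/s=.002)/s=.0012)/' ctl.py; python3 ctl.py '[0.34,0.16,-0.01,-0.11,-0.14,-0.12]' 0.04 0.12 6 3
```

```text
[(7.92, np.float64(-0.137), 39, np.float64(-0.1205)), (7.97, np.float64(-0.131), 41, np.float64(-0.132)), (8.02, np.float64(-0.1259), 41, np.float64(-0.1265))] tcp [0.0833 0.2292] ycmd 0.0834 phi 0.075 F [-2.1  1.2 -1.2]
a v w b [-0.1211  0.1009  0.8538 -0.0029] [0.0015 0.0137 0.0502 0.0017]
dy [0.05, 0.01, -0.02, -0.04, -0.04, -0.04] dz [-0.0, -0.0, 0.0, 0.0, 0.0, 0.0]
pred a [-0.083 -0.062  0.04 ] v [ 0.124  0.125 -0.   ]
```

Emit:
{"api": "jog_arm", "payload": {
  "commands": [
    [0, 0.05, 0, 0, 0, 0, 0],
    [0, 0.01, 0, 0, 0, 0, 0],
    [0, -0.02, 0, 0, 0, 0, 0],
    [0, -0.04, 0, 0, 0, 0, 0],
    [0, -0.04, 0, 0, 0, 0, 0],
    [0, -0.04, 0, 0, 0, 0, 0]
  ]
}}

```text
t: 8.57
tcp_pos: [0.4854, 0.082, 0.2293]
eef_rot: [-0.027, -3.141, -0.0]
wrist_force: [-4.1, 1.7, 0.6]
grip_width: 0.0174
grip_force: 12.0
```

```bash
python3 ctl.py '[0.05,0.01,-0.02,-0.04,-0.04,-0.04]' 0.04 0.12 8 3
```

```text
[(8.57, np.float64(-0.0689), 39, np.float64(-0.063)), (8.62, np.float64(-0.0638), 37, np.float64(-0.0637)), (8.67, np.float64(-0.06), 35, np.float64(-0.0586))] tcp [0.0819 0.2293] ycmd 0.0818 phi 0.062 F [-4.   1.1  0.3]
a v w b [-0.0545  0.0991  0.8375 -0.0039] [0.0014 0.0138 0.0401 0.0013]
dy [0.06, 0.02, -0.02, -0.04, -0.06, -0.08, -0.1, -0.11] dz [-0.0, -0.0, 0.0, 0.0, 0.0, 0.0, 0.0, 0.0]
pred a [-0.005  0.025  0.04 ] v [0.13  0.097 0.   ]
```

Emit:
{"api": "jog_arm", "payload": {
  "commands": [
    [0, 0.06, 0, 0, 0, 0, 0],
    [0, 0.02, 0, 0, 0, 0, 0],
    [0, -0.02, 0, 0, 0, 0, 0],
    [0, -0.04, 0, 0, 0, 0, 0],
    [0, -0.06, 0, 0, 0, 0, 0],
    [0, -0.08, 0, 0, 0, 0, 0],
    [0, -0.1, 0, 0, 0, 0, 0],
    [0, -0.11, 0, 0, 0, 0, 0]
  ]
}}

```text
t: 9.38
tcp_pos: [0.4855, 0.0753, 0.2294]
eef_rot: [-0.027, -3.141, -0.0]
wrist_force: [-4.5, 1.3, 0.7]
grip_width: 0.0181
grip_force: 12.0
```

```bash
python3 ctl.py '[0.06,0.02,-0.02,-0.04,-0.06,-0.08,-0.1,-0.11]' 0.04 0.12 8 3
```

```text
[(9.38, np.float64(0.0186), 35, np.float64(0.0225)), (9.43, np.float64(0.021), 35, np.float64(0.0224)), (9.48, np.float64(0.0244), 35, np.float64(0.0246))] tcp [0.0751 0.2294] ycmd 0.0752 phi 0.007 F [-4.   1.4  0.5]
a v w b [ 0.0271  0.0499  0.8287 -0.0043] [0.0015 0.0142 0.0348 0.001 ]
dy [0.02, 0.0, -0.0, 0.01, 0.01, 0.02, 0.02, 0.01] dz [-0.0, -0.0, 0.0, -0.0, -0.0, -0.0, -0.0, -0.0]
pred a [0.038 0.039 0.04 ] v [0.009 0.002 0.   ]
```

Emit:
{"api": "jog_arm", "payload": {
  "commands": [
    [0, 0.02, 0, 0, 0, 0, 0],
    [0, 0, 0, 0, 0, 0, 0],
    [0, 0, 0, 0, 0, 0, 0],
    [0, 0.01, 0, 0, 0, 0, 0],
    [0, 0.01, 0, 0, 0, 0, 0],
    [0, 0.02, 0, 0, 0, 0, 0],
    [0, 0.02, 0, 0, 0, 0, 0],
    [0, 0.01, 0, 0, 0, 0, 0]
  ]
}}

```text
t: 10.2
tcp_pos: [0.4856, 0.0771, 0.2294]
eef_rot: [0.027, 3.141, -0.0]
wrist_force: [-4.9, -0.2, 1.8]
grip_width: 0.0179
grip_force: 12.0
```

```bash
python3 ctl.py '[0.02,0,0,0.01,0.01,0.02,0.02,0.01]' 0.04 0.12 8 3
python3 - <<'E'
from cell import *
import cv2,numpy as np
a=camera("side")["img"];b=camera("top")["img"]
m=np.hstack([cv2.resize(a[140:240,260:340],(400,500),interpolation=2),cv2.resize(b[140:240,210:290],(400,500),interpolation=2)])
cv2.imwrite("pics/m3.png",m)
E
python3 ctl.py '[]' 0.04 0.12 8 1
```

```text
[(10.2, np.float64(0.038), 33, np.float64(0.0394)), (10.25, np.float64(0.0381), 32, np.float64(0.0379)), (10.3, np.float64(0.0378), 33, np.float64(0.0379))] tcp [0.0771 0.2294] ycmd 0.077 phi 0.022 F [-4.4 -0.3  1.4]
a v w b [ 0.0377 -0.0041  0.8271 -0.0044] [0.0014 0.0134 0.0325 0.001 ]
dy [0.04, 0.02, -0.0, -0.01, -0.01, -0.01, -0.01, -0.0] dz [-0.0, -0.0, 0.0, 0.0, 0.0, 0.0, 0.0, 0.0]
pred a [0.039 0.04  0.04 ] v [0.005 0.002 0.   ]
[(10.45, np.float64(0.0344), 34, np.float64(0.0372))] tcp [0.077  0.2294] ycmd 0.077 phi 0.022 F [-4.7  0.2  0.9]
a v w b [ 0.0339 -0.0207  0.8259 -0.0048] [0.0016 0.0122 0.0317 0.001 ]
dy [0.14, 0.06, -0.01, -0.05, -0.05, -0.04, -0.02, -0.01] dz [-0.0, -0.0, 0.0, 0.0, 0.0, 0.0, 0.0, 0.0]
pred a [0.036 0.039 0.04 ] v [0.017 0.006 0.   ]
```

View pics/m3.png

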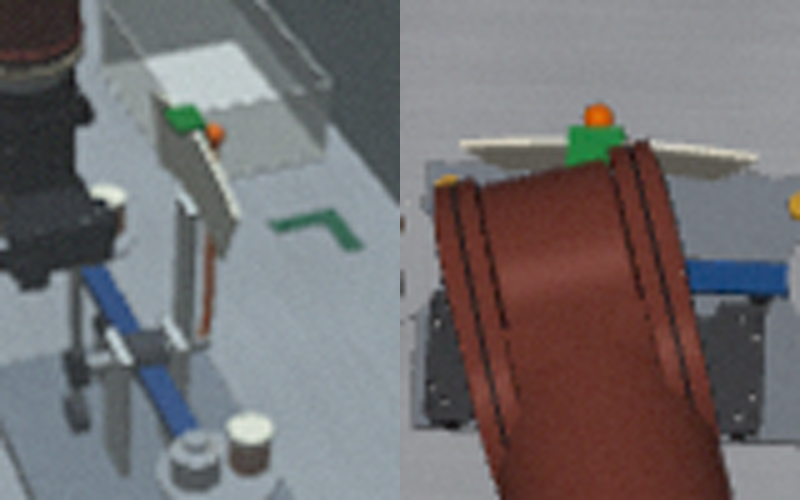

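In the top view the ball at (598,116) sits directly beside the flag at (596,146), so the pointer is on target. Now I hold it there.

Emit:
{"api": "jog_arm", "payload": {
  "commands": [
    [0, 0.14, 0, 0, 0, 0, 0],
    [0, 0.06, 0, 0, 0, 0, 0],
    [0, -0.01, 0, 0, 0, 0, 0],
    [0, -0.05, 0, 0, 0, 0, 0],
    [0, -0.05, 0, 0, 0, 0, 0],
    [0, -0.04, 0, 0, 0, 0, 0],
    [0, -0.02, 0, 0, 0, 0, 0],
    [0, -0.01, 0, 0, 0, 0, 0]
  ]
}}

```text
t: 11.17
tcp_pos: [0.4857, 0.0776, 0.2293]
eef_rot: [0.027, 3.141, 0.0]
wrist_force: [-3.2, 0.7, -0.2]
grip_width: 0.0175
grip_force: 12.0
```

```bash
python3 ctl.py '[0.14,0.06,-0.01,-0.05,-0.05,-0.04,-0.02,-0.01]' 0.04 0.12 10 3
```

```text
[(11.17, np.float64(0.0509), 33, np.float64(0.0403)), (11.22, np.float64(0.053), 31, np.float64(0.0526)), (11.27, np.float64(0.0534), 32, np.float64(0.0546))] tcp [0.0776 0.2293] ycmd 0.0774 phi 0.025 F [-2.7  0.6 -1.1]
a v w b [ 0.0555  0.031   0.8253 -0.0044] [0.0014 0.0132 0.0322 0.001 ]
dy [-0.26, -0.07, 0.07, 0.12, 0.11, 0.07, 0.03, 0.0, -0.01, -0.02] dz [0.0, -0.0, 0.0, 0.0, -0.0, -0.0, -0.0, -0.0, 0.0, 0.0]
pred a [0.045 0.041 0.04 ] v [-0.026 -0.003 -0.   ]
```

Emit:
{"api": "jog_arm", "payload": {
  "commands": [
    [0, -0.26, 0, 0, 0, 0, 0],
    [0, -0.07, 0, 0, 0, 0, 0],
    [0, 0.07, 0, 0, 0, 0, 0],
    [0, 0.12, 0, 0, 0, 0, 0],
    [0, 0.11, 0, 0, 0, 0, 0],
    [0, 0.07, 0, 0, 0, 0, 0],
    [0, 0.03, 0, 0, 0, 0, 0],
    [0, 0, 0, 0, 0, 0, 0]
  ]
}}

```text
t: 11.98
tcp_pos: [0.4857, 0.079, 0.2293]
eef_rot: [0.027, 3.141, -0.001]
wrist_force: [-1.9, -1.0, 0.9]
grip_width: 0.0174
grip_force: 12.0
```

```bash
python3 ctl.py '[-0.26,-0.07,0.07,0.12,0.11,0.07,0.03,0]' 0.04 0.12 10 3
```

```text
[(11.98, np.float64(0.0386), 33, np.float64(0.0407)), (12.03, np.float64(0.0375), 33, np.float64(0.0378)), (12.08, np.float64(0.0354), 35, np.float64(0.0369))] tcp [0.0788 0.2293] ycmd 0.0788 phi 0.037 F [-1.9 -0.9 -0.5]
a v w b [ 0.0353 -0.015   0.8238 -0.0046] [0.0014 0.0135 0.0315 0.001 ]
dy [0.06, 0.01, -0.03, -0.04, -0.04, -0.03, -0.01, -0.0, 0.0, 0.01] dz [-0.0, -0.0, 0.0, 0.0, 0.0, 0.0, 0.0, 0.0, -0.0, -0.0]
pred a [0.038 0.04  0.04 ] v [0.009 0.001 0.   ]
```

Emit:
{"api": "jog_arm", "payload": {
  "commands": [
    [0, 0.06, 0, 0, 0, 0, 0],
    [0, 0.01, 0, 0, 0, 0, 0],
    [0, -0.03, 0, 0, 0, 0, 0],
    [0, -0.04, 0, 0, 0, 0, 0],
    [0, -0.04, 0, 0, 0, 0, 0],
    [0, -0.03, 0, 0, 0, 0, 0],
    [0, -0.01, 0, 0, 0, 0, 0],
    [0, 0, 0, 0, 0, 0, 0]
  ]
}}

```text
t: 12.8
tcp_pos: [0.4857, 0.0774, 0.2295]
eef_rot: [0.027, 3.141, 0.0]
wrist_force: [-0.0, 0.2, 0.7]
grip_width: 0.0174
grip_force: 12.0
```

```bash
python3 ctl.py '[0.06,0.01,-0.03,-0.04,-0.04,-0.03,-0.01,0]' 0.04 0.12 10 3
```

```text
[(12.8, np.float64(0.0446), 33, np.float64(0.0386)), (12.85, np.float64(0.0477), 32, np.float64(0.0453)), (12.9, np.float64(0.0473), 32, np.float64(0.0478))] tcp [0.0775 0.2294] ycmd 0.0772 phi 0.023 F [-0.1  0.   1. ]
a v w b [ 0.0485  0.0188  0.8242 -0.0042] [0.0014 0.0132 0.0314 0.001 ]
dy [-0.13, -0.04, 0.03, 0.06, 0.06, 0.04, 0.02, 0.01, -0.0, -0.01] dz [0.0, -0.0, 0.0, -0.0, -0.0, -0.0, -0.0, -0.0, 0.0, 0.0]
pred a [0.043 0.04  0.04 ] v [-0.016 -0.002 -0.   ]
```

Very stable, so I can use longer calls.

Emit:
{"api": "jog_arm", "payload": {
  "commands": [
    [0, -0.13, 0, 0, 0, 0, 0],
    [0, -0.04, 0, 0, 0, 0, 0],
    [0, 0.03, 0, 0, 0, 0, 0],
    [0, 0.06, 0, 0, 0, 0, 0],
    [0, 0.06, 0, 0, 0, 0, 0],
    [0, 0.04, 0, 0, 0, 0, 0],
    [0, 0.02, 0, 0, 0, 0, 0],
    [0, 0.01, 0, 0, 0, 0, 0],
    [0, 0, 0, 0, 0, 0, 0],
    [0, -0.01, 0, 0, 0, 0, 0]
  ]
}}

```text
t: 13.78
tcp_pos: [0.4857, 0.078, 0.2294]
eef_rot: [0.027, 3.141, -0.0]
wrist_force: [0.3, -0.4, 1.6]
grip_width: 0.0179
grip_force: 12.0
```

```bash
python3 ctl.py '[-0.13,-0.04,0.03,0.06,0.06,0.04,0.02,0.01,0,-0.01]' 0.04 0.12 10 3
```

```text
[(13.78, np.float64(0.0307), 33, np.float64(0.0415)), (13.83, np.float64(0.0301), 32, np.float64(0.0298)), (13.88, np.float64(0.0315), 33, np.float64(0.0291))] tcp [0.078  0.2294] ycmd 0.078 phi 0.03 F [-0.  -0.9  1.5]
a v w b [ 0.0301 -0.0076  0.8208 -0.0043] [0.0014 0.0136 0.029  0.001 ]
dy [0.09, 0.02, -0.03, -0.05, -0.05, -0.03, -0.02, -0.0, 0.01, 0.01] dz [-0.0, -0.0, 0.0, 0.0, 0.0, 0.0, 0.0, 0.0, -0.0, -0.0]
pred a [0.037 0.04  0.04 ] v [0.015 0.002 0.   ]
```

Emit:
{"api": "jog_arm", "payload": {
  "commands": [
    [0, 0.09, 0, 0, 0, 0, 0],
    [0, 0.02, 0, 0, 0, 0, 0],
    [0, -0.03, 0, 0, 0, 0, 0],
    [0, -0.05, 0, 0, 0, 0, 0],
    [0, -0.05, 0, 0, 0, 0, 0],
    [0, -0.03, 0, 0, 0, 0, 0],
    [0, -0.02, 0, 0, 0, 0, 0],
    [0, 0, 0, 0, 0, 0, 0],
    [0, 0.01, 0, 0, 0, 0, 0],
    [0, 0.01, 0, 0, 0, 0, 0]
  ]
}}

```text
t: 14.77
tcp_pos: [0.4856, 0.0772, 0.2294]
eef_rot: [0.027, 3.141, 0.0]
wrist_force: [1.3, -0.1, -0.1]
grip_width: 0.0174
grip_force: 12.0
```

```bash
python3 ctl.py '[0.09,0.02,-0.03,-0.05,-0.05,-0.03,-0.02,0,0.01,0.01]' 0.04 0.12 10 3
```

```text
[(14.77, np.float64(0.0322), 34, np.float64(0.0383)), (14.82, np.float64(0.0317), 34, np.float64(0.0316)), (14.87, np.float64(0.0317), 34, np.float64(0.031))] tcp [0.0772 0.2293] ycmd 0.077 phi 0.022 F [ 0.9 -0.7 -0.5]
a v w b [ 0.0308 -0.0131  0.8217 -0.0045] [0.0014 0.0135 0.0305 0.001 ]
dy [0.13, 0.05, -0.02, -0.05, -0.05, -0.04, -0.02, -0.01, 0.0, 0.01] dz [-0.0, -0.0, 0.0, 0.0, 0.0, 0.0, 0.0, 0.0, -0.0, -0.0]
pred a [0.037 0.039 0.04 ] v [0.016 0.002 0.   ]
```

Emit:
{"api": "jog_arm", "payload": {
  "commands": [
    [0, 0.13, 0, 0, 0, 0, 0],
    [0, 0.05, 0, 0, 0, 0, 0],
    [0, -0.02, 0, 0, 0, 0, 0],
    [0, -0.05, 0, 0, 0, 0, 0],
    [0, -0.05, 0, 0, 0, 0, 0],
    [0, -0.04, 0, 0, 0, 0, 0],
    [0, -0.02, 0, 0, 0, 0, 0],
    [0, -0.01, 0, 0, 0, 0, 0],
    [0, 0, 0, 0, 0, 0, 0],
    [0, 0.01, 0, 0, 0, 0, 0]
  ]
}}

```text
t: 15.75
tcp_pos: [0.4856, 0.0772, 0.2294]
eef_rot: [0.027, 3.141, 0.0]
wrist_force: [1.3, 0.9, -0.3]
grip_width: 0.0177
grip_force: 12.0
```

```bash
python3 ctl.py '[0.13,0.05,-0.02,-0.05,-0.05,-0.04,-0.02,-0.01,0,0.01]' 0.04 0.12 10 3
```

```text
[(15.75, np.float64(0.0454), 33, np.float64(0.0397)), (15.8, np.float64(0.0457), 33, np.float64(0.046)), (15.85, np.float64(0.0468), 33, np.float64(0.0464))] tcp [0.0772 0.2294] ycmd 0.077 phi 0.022 F [ 1.6  0.4 -0.3]
a v w b [ 0.0472  0.0114  0.8217 -0.0043] [0.0014 0.0135 0.0307 0.001 ]
dy [-0.09, -0.03, 0.02, 0.04, 0.04, 0.03, 0.02, 0.0, -0.0, -0.01] dz [0.0, 0.0, -0.0, -0.0, -0.0, -0.0, -0.0, -0.0, 0.0, 0.0]
pred a [0.042 0.04  0.04 ] v [-0.012 -0.002 -0.   ]
```

Emit:
{"api": "jog_arm", "payload": {
  "commands": [
    [0, -0.09, 0, 0, 0, 0, 0],
    [0, -0.03, 0, 0, 0, 0, 0],
    [0, 0.02, 0, 0, 0, 0, 0],
    [0, 0.04, 0, 0, 0, 0, 0],
    [0, 0.04, 0, 0, 0, 0, 0],
    [0, 0.03, 0, 0, 0, 0, 0],
    [0, 0.02, 0, 0, 0, 0, 0],
    [0, 0, 0, 0, 0, 0, 0],
    [0, 0, 0, 0, 0, 0, 0],
    [0, -0.01, 0, 0, 0, 0, 0]
  ]
}}

```text
t: 16.73
tcp_pos: [0.4856, 0.0775, 0.2294]
eef_rot: [-0.027, -3.141, 0.0]
wrist_force: [-1.2, 0.8, 2.6]
grip_width: 0.0173
grip_force: 12.0
```

```bash
python3 ctl.py '[-0.09,-0.03,0.02,0.04,0.04,0.03,0.02,0,0,-0.01]' 0.04 0.12 10 3
```

```text
[(16.73, np.float64(0.0308), 33, np.float64(0.0366)), (16.78, np.float64(0.0303), 33, np.float64(0.0296)), (16.83, np.float64(0.0284), 33, np.float64(0.0289))] tcp [0.0774 0.2294] ycmd 0.0774 phi 0.025 F [ 1.4 -0.1  2.2]
a v w b [ 0.0274 -0.0246  0.8224 -0.0045] [0.0015 0.0138 0.0306 0.001 ]
dy [0.2, 0.06, -0.05, -0.09, -0.08, -0.06, -0.03, -0.0, 0.01, 0.01] dz [-0.01, -0.0, 0.0, 0.0, 0.0, 0.0, 0.0, 0.0, -0.0, -0.0]
pred a [0.036 0.039 0.04 ] v [0.022 0.003 0.   ]
```

Emit:
{"api": "jog_arm", "payload": {
  "commands": [
    [0, 0.2, 0, 0, 0, 0, 0],
    [0, 0.06, 0, 0, 0, 0, 0],
    [0, -0.05, 0, 0, 0, 0, 0],
    [0, -0.09, 0, 0, 0, 0, 0],
    [0, -0.08, 0, 0, 0, 0, 0],
    [0, -0.06, 0, 0, 0, 0, 0],
    [0, -0.03, 0, 0, 0, 0, 0],
    [0, 0, 0, 0, 0, 0, 0],
    [0, 0.01, 0, 0, 0, 0, 0],
    [0, 0.01, 0, 0, 0, 0, 0]
  ]
}}

```text
t: 17.72
tcp_pos: [0.4855, 0.077, 0.2293]
eef_rot: [-0.027, -3.141, 0.0]
wrist_force: [1.8, 0.7, -0.3]
grip_width: 0.0174
grip_force: 12.0
```

```bash
python3 ctl.py '[0.2,0.06,-0.05,-0.09,-0.08,-0.06,-0.03,0,0.01,0.01]' -0.25 0.11 8 3
```

```text
[(17.72, np.float64(0.0422), 33, np.float64(0.0386)), (17.77, np.float64(0.0419), 33, np.float64(0.0425)), (17.82, np.float64(0.0416), 33, np.float64(0.0423))] tcp [0.077  0.2293] ycmd 0.0768 phi 0.02 F [-0.   0.8  1.5]
a v w b [ 0.0418 -0.0011  0.8204 -0.0044] [0.0014 0.0134 0.0302 0.001 ]
dy [-0.35, -0.14, 0.05, 0.14, 0.16, 0.13, 0.09, 0.04] dz [-0.0, -0.01, 0.0, 0.01, 0.0, -0.0, -0.0, -0.0]
pred a [ 0.003 -0.03  -0.25 ] v [-0.14  -0.122  0.013]
```

The pointer has been on the flag for nearly 9 s. Now I lower the beam under control.

Emit:
{"api": "jog_arm", "payload": {
  "commands": [
    [0, -0.35, 0, 0, 0, 0, 0],
    [0, -0.14, -0.01, 0, 0, 0, 0],
    [0, 0.05, 0, 0, 0, 0, 0],
    [0, 0.14, 0.01, 0, 0, 0, 0],
    [0, 0.16, 0, 0, 0, 0, 0],
    [0, 0.13, 0, 0, 0, 0, 0],
    [0, 0.09, 0, 0, 0, 0, 0],
    [0, 0.04, 0, 0, 0, 0, 0]
  ]
}}

```text
t: 18.53
tcp_pos: [0.4856, 0.0797, 0.2293]
eef_rot: [0.026, 3.141, -0.001]
wrist_force: [-0.5, -1.0, -0.5]
grip_width: 0.0169
grip_force: 12.0
```

```bash
python3 ctl.py '[-0.35,-0.14,0.05,0.14,0.16,0.13,0.09,0.04]' -0.25 0.11 8 3
```

```text
[(18.53, np.float64(-0.0304), 36, np.float64(-0.0285)), (18.58, np.float64(-0.0354), 35, np.float64(-0.0365)), (18.63, np.float64(-0.041), 38, np.float64(-0.0417))] tcp [0.0793 0.2293] ycmd 0.0792 phi 0.04 F [-0.2 -1.9 -1.2]
a v w b [-0.0469 -0.112   0.8157 -0.0043] [0.0015 0.0139 0.0284 0.001 ]
dy [0.0, 0.0, 0.01, 0.01, 0.01, 0.01, 0.02, 0.02] dz [-0.0, -0.0, -0.0, -0.0, -0.0, -0.0, -0.0, -0.0]
pred a [-0.093 -0.12  -0.25 ] v [-0.11 -0.11 -0.  ]
```

Emit:
{"api": "jog_arm", "payload": {
  "commands": [
    [0, 0, 0, 0, 0, 0, 0],
    [0, 0, 0, 0, 0, 0, 0],
    [0, 0.01, 0, 0, 0, 0, 0],
    [0, 0.01, 0, 0, 0, 0, 0],
    [0, 0.01, 0, 0, 0, 0, 0],
    [0, 0.01, 0, 0, 0, 0, 0],
    [0, 0.02, 0, 0, 0, 0, 0],
    [0, 0.02, 0, 0, 0, 0, 0]
  ]
}}

```text
t: 19.35
tcp_pos: [0.4856, 0.0809, 0.2294]
eef_rot: [0.027, 3.141, -0.0]
wrist_force: [0.8, -1.1, -2.7]
grip_width: 0.0172
grip_force: 12.0
```

```bash
python3 ctl.py '[0,0,0.01,0.01,0.01,0.01,0.02,0.02]' -0.25 0.09 7 3
```

```text
[(19.35, np.float64(-0.1217), 42, np.float64(-0.1204)), (19.4, np.float64(-0.1309), 41, np.float64(-0.1273)), (19.45, np.float64(-0.1367), 38, np.float64(-0.1358))] tcp [0.081  0.2294] ycmd 0.0808 phi 0.053 F [ 0.6 -1.8 -2.2]
a v w b [-0.1429 -0.1314  0.819  -0.0048] [0.0015 0.0137 0.0285 0.001 ]
dy [0.18, 0.09, 0.01, -0.04, -0.05, -0.04, -0.02] dz [-0.01, -0.01, -0.0, 0.0, 0.0, 0.0, 0.0]
pred a [-0.177 -0.197 -0.25 ] v [-0.08  -0.084 -0.   ]
```

Emit:
{"api": "jog_arm", "payload": {
  "commands": [
    [0, 0.18, -0.01, 0, 0, 0, 0],
    [0, 0.09, -0.01, 0, 0, 0, 0],
    [0, 0.01, 0, 0, 0, 0, 0],
    [0, -0.04, 0, 0, 0, 0, 0],
    [0, -0.05, 0, 0, 0, 0, 0],
    [0, -0.04, 0, 0, 0, 0, 0],
    [0, -0.02, 0, 0, 0, 0, 0]
  ]
}}

```text
t: 20.08
tcp_pos: [0.4857, 0.0837, 0.2293]
eef_rot: [0.027, 3.141, 0.001]
wrist_force: [-0.7, 0.4, 5.0]
grip_width: 0.0178
grip_force: 12.0
```

```bash
python3 ctl.py '[0.18,0.09,0.01,-0.04,-0.05,-0.04,-0.02]' -0.265 0.08 8 3
```

```text
[(20.08, np.float64(-0.1805), 40, np.float64(-0.1967)), (20.13, np.float64(-0.1822), 41, np.float64(-0.183)), (20.18, np.float64(-0.1821), 40, np.float64(-0.1848))] tcp [0.0837 0.2293] ycmd 0.0834 phi 0.075 F [-1.3  1.5  5.7]
a v w b [-0.1849 -0.0346  0.8073 -0.0037] [0.0014 0.0133 0.0216 0.0011]
dy [-0.16, -0.07, 0.01, 0.06, 0.07, 0.06, 0.04, 0.04] dz [0.01, 0.0, -0.0, -0.0, -0.0, -0.0, -0.0, -0.0]
pred a [-0.215 -0.238 -0.265] v [-0.094 -0.088 -0.   ]
```

Emit:
{"api": "jog_arm", "payload": {
  "commands": [
    [0, -0.18, 0.01, 0, 0, 0, 0],
    [0, -0.08, 0, 0, 0, 0, 0],
    [0, 0.01, 0, 0, 0, 0, 0],
    [0, 0.06, 0, 0, 0, 0, 0],
    [0, 0.07, 0, 0, 0, 0, 0],
    [0, 0.06, 0, 0, 0, 0, 0]
  ]
}}

```text
t: 20.73
tcp_pos: [0.4856, 0.0822, 0.229]
eef_rot: [-0.027, -3.141, 0.001]
wrist_force: [0.0, -1.0, 1.7]
grip_width: 0.017
grip_force: 12.0
```

```bash
python3 ctl.py '[-0.18,-0.08,0.01,0.06,0.07,0.06]' -0.268 0.08 8 3
```

```text
[(20.73, np.float64(-0.2385), 41, np.float64(-0.2284)), (20.78, np.float64(-0.2444), 42, np.float64(-0.2455)), (20.83, np.float64(-0.252), 42, np.float64(-0.252))] tcp [0.0822 0.229 ] ycmd 0.0822 phi 0.065 F [-0.8 -1.9  2.4]
a v w b [-0.2592 -0.0918  0.8091 -0.0042] [0.001  0.0711 0.0229 0.0012]
dy [0.31, 0.17, 0.04, -0.05, -0.09, -0.08, -0.06, -0.03] dz [-0.03, -0.02, -0.01, 0.01, 0.01, 0.01, 0.01, 0.0]
pred a [-0.272 -0.269 -0.268] v [ 0.012  0.007 -0.   ]
```

The beam is touching down at about 0.12 rad/s. I'm easing the lever back to its rest position.

Emit:
{"api": "jog_arm", "payload": {
  "commands": [
    [0, 0, 0, 0, 0, 0, 0],
    [0, 0, 0, 0, 0, 0, 0],
    [0, -0.05, 0.01, 0, 0, 0, 0],
    [0, -0.1, 0, 0, 0, 0, 0],
    [0, -0.1, 0, 0, 0, 0, 0],
    [0, -0.1, 0, 0, 0, 0, 0],
    [0, -0.1, 0, 0, 0, 0, 0],
    [0, -0.1, 0, 0, 0, 0, 0],
    [0, -0.1, 0, 0, 0, 0, 0],
    [0, -0.1, 0, 0, 0, 0, 0]
  ]
}}

```text
t: 21.72
tcp_pos: [0.4853, 0.0672, 0.2292]
eef_rot: [-0.027, -3.141, -0.0]
wrist_force: [-1.3, 1.0, 1.0]
grip_width: 0.0176
grip_force: 12.0
```

Emit:
{"api": "jog_arm", "payload": {
  "commands": [
    [0, -0.1, 0, 0, 0, 0, 0],
    [0, -0.1, 0, 0, 0, 0, 0],
    [0, -0.1, -0.01, 0, 0, 0, 0],
    [0, -0.1, -0.01, 0, 0, 0, 0],
    [0, -0.1, -0.02, 0, 0, 0, 0],
    [0, -0.1, -0.02, 0, 0, 0, 0],
    [0, -0.1, -0.02, 0, 0, 0, 0],
    [0, -0.1, -0.02, 0, 0, 0, 0],
    [0, -0.1, -0.02, 0, 0, 0, 0],
    [0, -0.1, -0.02, 0, 0, 0, 0]
  ]
}}

```text
t: 22.55
tcp_pos: [0.4854, 0.0471, 0.2263]
eef_rot: [-0.027, -3.141, 0.0]
wrist_force: [-4.3, 2.1, 0.1]
grip_width: 0.0174
grip_force: 12.0
```

```bash
python3 - <<'E'
from cell import *
from vis import *
s=state();print(s["t"],s["tcp_pos"],s["wrist_force"],s["grip_width"])
for i in range(2):print(angle(camera("side")["img"])[:2])
E
```

```text
22.55 [0.48537116 0.04710392 0.22634555] [-4.28923277  2.10591191  0.10681543] 0.01739211709194142
(np.float64(-0.2597609639195495), 43)
(np.float64(-0.25998809920454036), 43)
```

Emit:
{"api": "jog_arm", "payload": {
  "commands": [
    [0, -0.08, -0.02, 0, 0, 0, 0],
    [0, -0.08, -0.02, 0, 0, 0, 0],
    [0, 0, 0, 0, 0, 0, 0.15],
    [0, 0, 0, 0, 0, 0, 0.3],
    [0, 0, 0, 0, 0, 0, 0.5],
    [0, 0, 0, 0, 0, 0, 0.6],
    [0, 0, 0, 0, 0, 0, 0.6],
    [0, 0, 0, 0, 0, 0, 0.6],
    [0, 0, 0, 0, 0, 0, 0.6]
  ]
}}

```text
t: 23.4
tcp_pos: [0.4858, 0.0441, 0.2259]
eef_rot: [0.027, 3.141, -0.0]
wrist_force: [-0.1, -0.4, 0.7]
grip_width: 0.0484
grip_force: 0.0
```

Emit:
{"api": "jog_arm", "payload": {
  "commands": [
    [0, 0, 0.3, 0, 0, 0, 0.6],
    [0, 0, 0.6, 0, 0, 0, 0.6],
    [0, 0, 0.8, 0, 0, 0, 0.6],
    [0, 0, 0.8, 0, 0, 0, 0.6],
    [0, 0, 0.8, 0, 0, 0, 0.6],
    [0, 0, 0.8, 0, 0, 0, 0.6],
    [0, 0, 0.8, 0, 0, 0, 0.6],
    [0, 0, 0.8, 0, 0, 0, 0.6],
    [0, 0, 0.4, 0, 0, 0, 0.6],
    [0, 0, 0, 0, 0, 0, 0.6]
  ]
}}

```text
t: 24.23
tcp_pos: [0.4864, 0.0442, 0.3496]
eef_rot: [0.027, 3.139, 0.002]
wrist_force: [0.7, -0.8, 0.4]
grip_width: 0.052
grip_force: 0.0
```

```bash
python3 - <<'E'
from cell import *
from vis import *
s=state();print(s["t"],s["tcp_pos"],s["wrist_force"],s["grip_width"])
for i in range(2):
    im=camera("side")["img"];print(angle(im)[:2])
cv2.imwrite("pics/end.png",cv2.resize(im[130:270,230:350],None,fx=4.2,fy=4.2,interpolation=2))
E
```

```text
24.2333 [0.48635035 0.04416237 0.34960776] [ 0.74678866 -0.79009188  0.40067313] 0.05196644381174342
(np.float64(-0.26019857626784554), 43)
(np.float64(-0.25972911973160495), 43)
```

View pics/end.png

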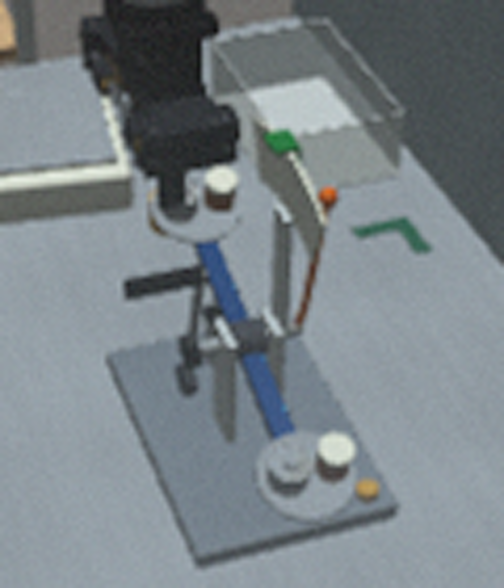

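The beam rests on its first side with the ball back at (328,197), the handle is free at (160,282) and the gripper is clear above it.

```bash
python3 -c "
from cell import *
print(job_done())"
```

```text
the job is handed in; nothing more can be done
None
```

I kept the pointer on the flag for nearly 9 s by camera estimate, lowered the beam gently onto its starting side (-0.26 rad), released the lever and handed the job in at about 24 s; `job_done()` returned no verdict.

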